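Post the tamper past the sprung flap

TASK

Put the wooden tamper away in the grey storage box: first lift the cup that is in the way off the box's loading deck and stand it upright on the bench, then lay the tamper on the deck in front of the flap, let go, and push it, handle first, in past the spring flap, keeping the flap open until the whole tamper has dropped inside and the flap can spring fully shut behind it. Do not tip the cup, and leave everything else on the bench where it is.

Things in the scene. Friction and masses are not known exactly. Their poses are not given: they have to be found in the camera images.
- box: Fixed grey plastic box, clear roof, loading deck in front. Origin on the bench under the middle of its front face; +x = direction of insertion (roughly to the robot's left, turned up to 15 degrees), z up. Box x 0 to 214, y -79 to 79, roof top z 134 mm. Inside: one space x 6 to 210, y -75 to 75, floor at z 14, so things pushed over the sill drop 36 mm
- deck (a point): centre of the top face of the loading deck in front of the box (x -85, z 50 mm in the box's frame, axes alike). Deck: level top at z 50, x -170 to 0, 92 wide, solid-sided, with side rails 4 thick whose tops are at z 60 (84 clear between them); its rear end (x -170) has no rail
- sill (a point): middle of the sill's top under the flap (x 3, z 50 mm in the box's frame, axes alike). The opening in the 6 mm front wall is 84 wide and reaches from the sill at z 50 to the roof's underside at z 130
- flap (a joint): aluminium spring flap, rad: 0 = shut (hanging upright in the opening), 1.5 = swung inwards and up. 80 wide, 64 tall, 4 thick; hinge along its top edge at x 3, z 126 mm in the box's frame; lower edge 12 mm above the sill. The spring always pushes it shut (at the lower edge about 1 N shut, 3 N wide open); it cannot swing outwards. Anything lying on the sill keeps it open
- cup: yellow ceramic cup without handle, rim diameter 64 mm (narrower at the foot), 80 mm tall, wall 4 mm, about 180 g; origin at the centre of its underside, z up. Starts standing on the deck
- tamper: wooden tamper lying on its side, 140 mm long, about 220 g: square block head 60 long, 44 wide, 44 high (x -70 to -10 mm) and round handle, diameter 26 (x -10 to 70). Origin under mid-length, level with the head's underside; +x to the handle's end, z up; axis at z 22 mm. Centre of mass in the head near x -29 mm: it lies flat on the head, the handle 9 mm clear of the bench
- tamper_head (a point): middle of the head's flat end face (x -70, z 22 mm in the tamper's frame). As the tamper goes in, the flap and its own weight dip the handle over the sill and can lift this end by 20 mm, so a pusher very low on this face may slip under it
- tamper_tip (a point): middle of the handle's end face (x 70, z 22 mm in the tamper's frame)
- jar: bystander: glass jar with a lid and a paper label, 60 mm diameter, 70 mm tall; origin at the centre of its underside
- can: bystander: plain steel can, 66 mm diameter, 65 mm tall; origin at the centre of its underside
- dish: bystander: white ceramic dish, 80 mm diameter, 45 mm tall; origin at the centre of its underside
- loaf_tin: bystander: dark steel loaf tin 140 (x) x 80 (y) x 50 mm; origin at the centre of its underside
- coaster: bystander: round cork trivet, 90 mm diameter, 12 mm thick; origin at the centre of its underside
- spatula: bystander: spatula 200 mm long lying on the bench along its own x; origin about the middle of its length
There are look-alikes about, which are no part of the job. What is shaped like the cup but green or purple is not meant.

How it is judged:
On the way, in this order (a step that is already met when the one before it is completed fails the run):
1. the cup stands upright on the bench, let go (height (world z) of cup below 0.015 m and angle between cup's own z axis and vertical below 0.15 rad and linear speed of cup below 0.03 m/s and contact force between the fingers and cup below 0.1 N), for 0.2 s.
2. the tamper lies level on the deck in front of the flap, handle towards it, let go (z of tamper_head in the frame of box between 0.06 and 0.085 m and y of tamper_head in the frame of box between -0.042 and 0.042 m and z of tamper_tip in the frame of box between 0.06 and 0.085 m and y of tamper_tip in the frame of box between -0.042 and 0.042 m and x of tamper_head in the frame of box between -0.24 and -0.125 m and x of tamper_tip in the frame of box above -0.1 m and contact force between the fingers and tamper below 0.1 N and linear speed of tamper below 0.03 m/s), for 0.2 s.
3. the flap is held open with the tamper's handle in past the sill while its head is still outside (value of joint flap above 0.4 rad and x of tamper_tip in the frame of box between 0.03 and 0.2 m and x of tamper_head in the frame of box below -0.02 m), for 0.2 s.
At the end, for the whole second after the job is handed in: The whole tamper lies at rest inside the box (both its ends between the box's walls and at most 70 mm above the bench), the flap is shut (under 0.08 rad), and the cup stands upright (within 0.15 rad) and still on the bench (x of tamper_head in the frame of box between 0 and 0.214 m and y of tamper_head in the frame of box between -0.08 and 0.08 m and z of each of tamper_head, tamper_tip in the frame of box below 0.07 m and x of tamper_tip in the frame of box between 0 and 0.214 m and y of tamper_tip in the frame of box between -0.08 and 0.08 m and linear speed of each of tamper, cup below 0.03 m/s and value of joint flap below 0.08 rad and height (world z) of cup below 0.015 m and angle between cup's own z axis and vertical below 0.15 rad); the robot touches nothing.
It fails at once if the cup is tipped by more than 0.5 rad (angle between cup's own z axis and vertical above 0.5 rad).
It fails at once if another thing on the bench is moved by more than 25 mm (distance of any of jar, can, dish, loaf_tin, coaster, spatula from where it was at the start of the episode above 0.025 m).
It fails at once if a standing bystander is tipped by more than 0.4 rad (angle between any of jar, can, dish, loaf_tin's own z axis and vertical above 0.4 rad).
It also fails if it takes over 72 s, if anything falls off the work surface, if the arm or the gripper's body presses on something with over 40 N, if the wrist force passes 120 N, or if a joint passes its speed limit or range.

ROBOT

A 7-joint arm with a two-finger parallel gripper is mounted at the origin on the work surface. World frame = base frame: x ahead of the robot, y to its left, z up, the work surface at z = 0. Lengths are in m, angles in rad, forces in N, time in s.
With the tool pointing down it reaches from about 0.4 to 0.85 m from the base axis. Payload 10.4 kg.
Tool frame: the origin (TCP) lies on the front face of the gripper's body, between the roots of the fingers; the fingertips stand 70 mm ahead of it and the grasp point (between the pads) lies 51 mm ahead of it; z points along the fingers, y is the line along which they close (so a half turn about z gives the same grasp; the last joint's range is limited). The gripper opens to 87 mm and grips with 3 to 60 N. Pads are 19 mm wide; open, the fingers measure 117 mm over their backs; the gripper's body (75 mm by 190 mm) begins 51 mm behind the grasp point.
Start: joints at [1.184, 0.332, -0.065, 1.46, 0.022, 1.35, -0.088], TCP at [0.222, -0.584, 0.292] pointing down, gripper open.
Joint ranges: [-2.6, 2.6], [-0.5, 2.12], [-1.47, 1.34], [0.16, 2.42], [-1.27, 4.41], [0.06, 2.06], [-2.6, 2.6]. Speed limits (rad/s): [2.22, 2.22, 2.79, 2.79, 3.14, 3.14, 3.14].

INTERFACE

Orientations are given as [roll, pitch, yaw] about the fixed x, y, z axes, in that order (R = Rz(yaw) Ry(pitch) Rx(roll)).
In Python, from station import state, cams, order gives the robot as it stands. The module is installed in compiled form; this text tells all that it offers.
- The arm moves only by the tool jog_arm, never from a script. Its argument "plan" is a list of rows, each a list of 3 entries, a list of its own where there are three numbers: the finger opening in cm, from 0 to 8.7, then the shift along the tool's x, y, z in cm, then the turn, a rotation vector about the tool's x, y, z in degrees. In form: [[hand, [tx, ty, tz], [rx, ry, rz]], ...]. A call has 1 to 5 rows; each row shifts and turns the commanded pose from where the row before left it, along the tool's axes as they then stand; what a row does not reach is not made up. A row lasts 1/8 s, in which the tool goes at most 62.5 mm and 10.7 degrees, less where a joint would pass 70% of its speed; a pose out of reach is approached as far as the arm can. A call with a gripper value outside its range is refused whole. The fingers move at their own pace and stop on an object; "grip_force" is the grip in N (left out, the last holds). Time passes only in rows, so rows that do not move let the fingers close. It gives the time, the measured TCP pose, the force, the opening and the grip force at its end, in the units of the state.
- state(): the state, without advancing time (a new reading comes with each control period).
- cams.capture(name): name is "side" or "top"; returns a dict with "color" (384x512x3 uint8, red, green, blue), "z_map" (384x512 float32, m along the optical axis (not along the pixel's ray), 0 where there is no reading), "fx", "fy", "cx", "cy" (pixels), "rvec" (rotation vector, rad) and "tvec" (3), from world to camera coordinates, as OpenCV has them. Camera axes: x right, y down, z forward; pixel columns grow to the right and rows downward; lengths in m; the calibration is good to about 2 mm. A picture is of the moment at which its call begins.
- order.finish_job(): hands the job in; it is judged then, once.
The state is a dict: "clock": time; "qpos": joint angles; "joint_vel": joint speeds; "joint_torque": joint torques, N m; "tcp_pos": TCP position; "ee_rot": TCP orientation; "contact_force": force on the tool from outside, world axes, zero at the start; "ft_torque": the same for the moment, N m; "opening": finger opening in m; "grip_force": force on a finger pad.
Only numpy, scipy, OpenCV 4.12 (cv2) and the standard library are available. Lean on these libraries where they do the work, as an engineer would, in place of code of your own. Each camera call takes 0.05 s, during which the arm holds its last target. There are 200 camera calls.

## Working session

There is one attempt and no reset: what is moved stays moved. The work goes in short steps, Python scripts to look and compute and a tool call to move; the robot and the scene stay as the last step left them, time stands still between calls to the robot, and variables do not carry over. Pictures are saved under pics/ and viewed, at most 10 in all, crops included, and the job is handed in when it is done.

Besides the shell and the picture viewer there is one more tool, called after ">>>" by a JSON object that holds its "op" and its "data", one argument or row to a line. jog_arm: Moves the arm, as the interface text tells. Its arguments: {"type":"object","properties":{"plan":{"type":"array","items":{"type":"array"}},"grip_force":{"type":"number"}},"required":["plan"]}

```bash
mkdir -p pics; python3 - <<'E'
from station import state,cams
import cv2,numpy as np
print(state())
for n in("top","side"):
    d=cams.capture(n); cv2.imwrite(f"pics/{n}0.png",d["color"][:,:,::-1]); np.savez(f"pics/{n}0.npz",**d)
    print(n,d["fx"],d["fy"],d["cx"],d["cy"],d["rvec"],d["tvec"],-cv2.Rodrigues(d["rvec"])[0].T@d["tvec"])
E
```

```text
{'clock': 0.0, 'qpos': array([ 1.18442702,  0.33287728, -0.06471615,  1.46093242,  0.02161575,
        1.3499071 , -0.08851248]), 'joint_vel': array([ 0.00075709, -0.00044536, -0.00037344,  0.00102172,  0.00100646,
        0.00145222, -0.00194765]), 'joint_torque': array([-5.91456119e-04, -6.23258829e+01,  2.43764883e-02, -3.89884865e+01,
       -6.13079709e-02,  3.98728601e-02,  1.42992212e-04]), 'tcp_pos': array([ 0.2222757 , -0.58383147,  0.29145479]), 'ee_rot': array([-3.14016679e+00,  7.63274898e-05,  3.63796411e-01]), 'contact_force': array([-0.85636772,  0.24345902, -0.29429632]), 'ft_torque': array([ 0.05488002, -0.01672123,  0.03999052]), 'grip_force': 0.0, 'opening': 0.08686344901355599}
top 387.653489625601 387.653489625601 262.634840655671 186.34460440526252 [ 2.10571901 -2.12592546  0.21325973] [-0.02212842  0.63719545  1.35743448] [ 0.35346346 -0.02666094  1.45721956]
side 429.45005092255957 429.45005092255957 261.8416036754093 194.1906008031299 [ 0.51528428  2.54617216 -1.37338728] [ 0.57785904 -0.04227796  1.722108  ] [1.11991215 1.11273268 0.89943716]
```

View pics/top0.png

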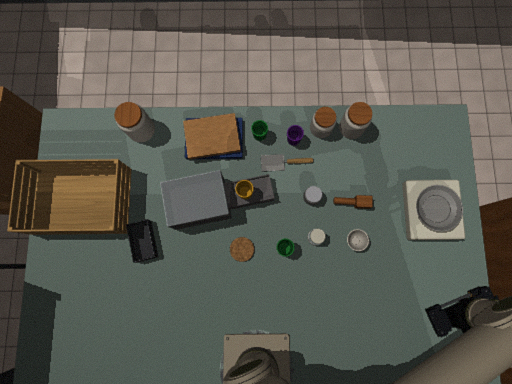

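View pics/side0.png

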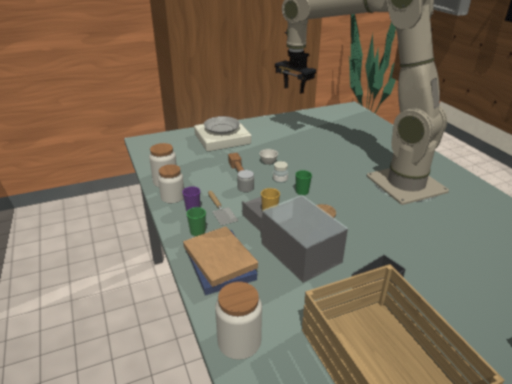

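The top view shows the box at about (196,200), deck at (253,190) with the yellow cup at (244,189), tamper at (353,202) with its handle to the left (towards the box), and can at (313,195) between them. The jar is at (316,237), dish (357,240), coaster (242,249), spatula (287,161), loaf tin (143,241).

```bash
cat > h.py <<'E'
import numpy as np,cv2
def cloud(d):
    v,u=np.mgrid[0:384,0:512]; z=d["z_map"].astype(float)
    p=np.stack([(u-d["cx"])/d["fx"]*z,(v-d["cy"])/d["fy"]*z,z],-1)
    R=cv2.Rodrigues(d["rvec"])[0]; P=(p-np.ravel(d["tvec"]))@R; P[z==0]=np.nan
    return P
def ray(d,u,v,h):
    R=cv2.Rodrigues(d["rvec"])[0]; c=-R.T@np.ravel(d["tvec"])
    r=R.T@np.array([(u-d["cx"])/d["fx"],(v-d["cy"])/d["fy"],1.]); return c+r*(h-c[2])/r[2]
def big(m):
    n,l,s,_=cv2.connectedComponentsWithStats(m.astype(np.uint8)); return l==1+np.argmax(s[1:,4])
def rect(xy):  # centre, long side, short side, angle of long axis deg
    (c,(a,b),t)=cv2.minAreaRect((xy*1000).astype(np.float32))
    if a<b:a,b,t=b,a,t+90
    return np.round(c,1),round(a,1),round(b,1),round((t+90)%180-90,2)
E
python3 - <<'E'
from h import *
d=dict(np.load("pics/top0.npz")); P=cloud(d); Z=P[...,2]
hsv=cv2.cvtColor(d["color"],cv2.COLOR_RGB2HSV)
def box(u0,v0,u1,v1):
    m=np.zeros(Z.shape,bool); m[v0:v1,u0:u1]=1; return m
print("bench z",np.nanmedian(Z[280:320,280:400]))
def rep(n,m):
    m=big(m); q=P[m]; print(n,"n",m.sum(),"mean",q.mean(0).round(4),"zmed",np.nanmedian(q[:,2]).round(4),rect(q[:,:2]))
print("box z pct",np.nanpercentile(Z[box(165,178,228,225)],[5,25,50,75,95]).round(3))
rep("roof",box(155,165,240,235)&(Z>.122)&(Z<.145))
rep("deck",box(222,165,285,215)&(Z>.042)&(Z<.065))
rep("deck+",box(222,165,285,215)&(Z>.03)&(Z<.115))
print("cup hsv",hsv[189,236],hsv[182,244], "tamp",hsv[202,345],hsv[202,365])
rep("cup",box(225,170,262,210)&(Z>.118)&(Z<.14))
rep("cupcol",box(225,170,262,210)&(abs(hsv[...,0].astype(int)-22)<6)&(hsv[...,1]>120))
rep("tamper",box(325,185,380,220)&(Z>.015))
rep("head",box(325,185,380,220)&(Z>.0395))
for n,b,h in(("can",(300,180,328,210),.05),("jar",(303,223,330,250),.05),("dish",(342,225,374,256),.03),("coaster",(225,232,260,266),.007),("loaf",(122,215,165,266),.03),("green",(270,232,300,262),.06),("spat",(255,145,320,178),.006),("green2",(248,115,272,143),.06),("purple",(282,120,306,148),.06)): rep(n,box(*b)&(Z>h))
np.set_printoptions(linewidth=250)
print((Z[160:215:3,222:285:3]*1000).round())
E
```

```text
bench z 0.0005234505584703964
box z pct [0.013 0.132 0.134 0.136 0.139]
roof n 2814 mean [0.5842 0.2114 0.1345] zmed 0.1346 (array([585.9, 212.1]), 215.3, 160.2, -78.71)
deck n 896 mean [0.6209 0.0198 0.0517] zmed 0.0512 (array([623.4,  24.4]), 171.8, 93.4, -78.49)
deck+ n 1154 mean [0.6202 0.0255 0.0558] zmed 0.0521 (array([624.9,  24.5]), 171.7, 154.8, -78.14)
cup hsv [ 19 207  95] [ 20 240  51] tamp [ 13 181  86] [ 13 177 117]
cup n 83 mean [0.621  0.0388 0.1289] zmed 0.1297 (array([616.5,  38.8]), 61.7, 59.5, -0.3)
cupcol n 285 mean [nan nan nan] zmed 0.0866 (array([623.8,  40.1]), 77.3, 67.8, 6.11)
tamper n 374 mean [ 0.583  -0.3723  0.0385] zmed 0.0403 (array([ 585.9, -362.7]), 141.2, 45.8, 85.99)
head n 186 mean [ 0.5823 -0.4011  0.0449] zmed 0.0449 (array([ 582.7, -401.8]), 60.1, 44.3, 85.94)
can n 239 mean [ 0.6055 -0.2111  0.0643] zmed 0.0647 (array([ 606.5, -211.2]), 62.2, 59.3, 45.87)
jar n 180 mean [ 0.4536 -0.2195  0.0702] zmed 0.0705 (array([ 453.9, -220.2]), 50.7, 49.7, -46.55)
dish n 141 mean [ 0.4429 -0.3762  0.0415] zmed 0.0426 (array([ 440.7, -369.2]), 76.9, 75.8,
[... 1954 characters left out ...]
  51.  52.  47.  54.  54.  51.  49.   1.   1.   3.]
 [132. 136.  47.  52.  47.  52.  52.  46.  55.  54.  51.  49.  49.  49.  67.  63.  48.  38.   3.  -2.   7.]
 [135. 138.  55.  53.  49.  54.  54.  52.  50.  60.  58.  48.  38.  25.   3.   4.  -3.  -1.  -1.   8.  -3.]
 [140. 139.  47.  46.  58.  58.  52.  37.  21.  10.  -1.  -2.  -6.   3.   3.  -4.   0.  -0.  -3.  -1.   3.]
 [135. 130.  88.  27.  14.   0.   5.  -2.  -1.  -1.   2.  -1.   1.   1.   6.  -1.   0.   6.   4.  -0.   2.]
 [134. 138. 118.   2.  -2.  -0.  -5.   1.   3.   0.  -1.  -2.   1.  -0.   1.   2.   4.  -3.   0.  -3.   2.]
 [139. 127. 116.   4.  -5.   2.   4.   3.  -3.   4.   7.   4.  -4.   5.   4.   3.   6.   5.  -0.  -4.  -6.]]
```

```bash
python3 - <<'E'
import cv2
a=cv2.imread("pics/top0.png")[130:270,150:390]
cv2.imwrite("pics/c1.png",cv2.resize(a,(0,0),fx=3.3,fy=3.3,interpolation=2))
E
```

```text
(no output)
```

View pics/c1.png

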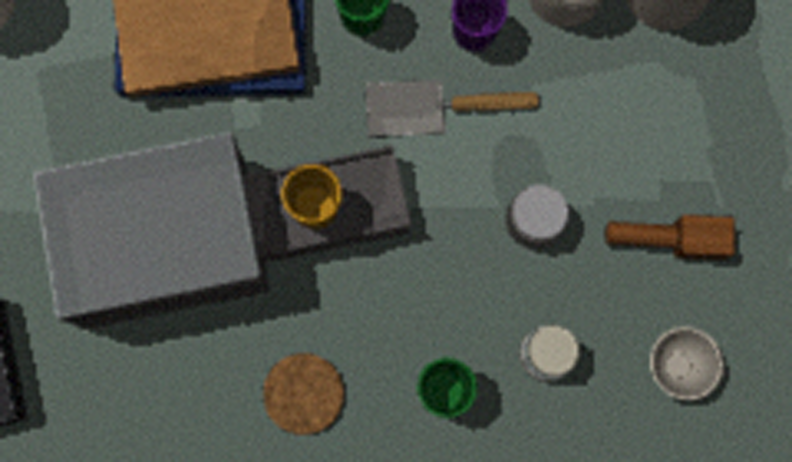

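The crop shows the deck and cup clearly: the cup rim spans about u 235–254, v 179–198, and the tamper handle points left. Box and deck both come out at the sizes given, with matching axes. Next I refine the cup's rim and write a row planner.

```bash
cat > pl.py <<'E'
import sys,json,numpy as np
from scipy.spatial.transform import Rotation as R
from station import state
O=np.array([.6068,.1074,0.]); A=np.deg2rad(101.3)
ex=np.array([np.cos(A),np.sin(A),0]); ey=np.array([-np.sin(A),np.cos(A),0])
def B(x,y,z): return O+x*ex+y*ey+np.array([0,0,z])
def rows(segs,hand,p=None,r=None):
    """segs: list of (target tcp, target Rotation, n rows); prints rounded rows"""
    s=state(); p=s["tcp_pos"].copy() if p is None else p; r=R.from_euler("xyz",s["ee_rot"]) if r is None else r
    for tp,tr,n in segs:
        p0,dr=p.copy(),(r.inv()*tr).as_rotvec(); r0=r
        for i in range(1,n+1):
            t=np.round(r.inv().apply(p0+(tp-p0)*i/n-p)*100,1)+0.
            w=np.round((r.inv()*r0*R.from_rotvec(dr*i/n)).as_rotvec(degrees=True),1)+0.
            p=p+r.apply(t/100); r=r*R.from_rotvec(w,degrees=True)
            print(json.dumps([hand,t.tolist(),w.tolist()]),end=", "if i%5 and i<n else "\n")
        print("--",p.round(4))
    return p,r
down=lambda yaw:R.from_euler("xyz",[np.pi,0,np.deg2rad(yaw)])
E
python3 - <<'E'
from h import *; from pl import *
for n in("top","side"):
    d=dict(np.load(f"pics/{n}0.npz")); hsv=cv2.cvtColor(d["color"],cv2.COLOR_RGB2HSV)
    m=np.zeros((384,512),bool)
    if n=="top": m[165:215,225:265]=1
    else: m[180:225,255:290]=1
    m&=(abs(hsv[...,0].astype(int)-21)<6)&(hsv[...,1]>140); m=big(m)
    v,u=np.nonzero(m); print(n,m.sum(),u.min(),u.max(),v.min(),v.max())
    q=np.array([ray(d,a,b,.130)[:2] for a,b in zip(u,v)])
    print(rect(q),"x",q[:,0].min(),q[:,0].max(),"y",q[:,1].min(),q[:,1].max())
    # widest chord centre (rim) and topmost row
    if n=="side": print([(k,u[v==k].min(),u[v==k].max()) for k in range(v.min(),v.max()+1)])
d=dict(np.load("pics/top0.npz")); P=cloud(d)[165:215,225:265].reshape(-1,3); q=P[(P[:,2]>.112)&(P[:,2]<.14)][:,:2]
q=q[(q@ex[:2]-O[:2]@ex[:2])<-.02]
# circle fit radius 30 mm (mid wall)
from scipy.optimize import least_squares
print(least_squares(lambda c:np.hypot(*(q-c[:2]).T)-c[2],[.62,.04,.03],loss="soft_l1",f_scale=.003).x)
print("deck centre",B(-.085,0,0),"box ctr",B(.107,0,0))
E
```

```text
top 277 235 253 180 198
(array([614.9,  37. ]), 64.0, 62.9, -0.55) x 0.5827436545625954 0.6469864070859047 y 0.005533627439996906 0.06840439694524134
side 238 262 278 189 207
(array([628.8,  64.4]), 105.0, 52.9, 67.86) x 0.5937901260772284 0.6715078433691402 y 0.01237142856100748 0.10489457685518788
[(189, np.int64(267), np.int64(272)), (190, np.int64(265), np.int64(275)), (191, np.int64(263), np.int64(276)), (192, np.int64(263), np.int64(277)), (193, np.int64(262), np.int64(278)), (194, np.int64(262), np.int64(278)), (195, np.int64(262), np.int64(278)), (196, np.int64(263), np.int64(277)), (197, np.int64(263), np.int64(277)), (198, np.int64(263), np.int64(277)), (199, np.int64(263), np.int64(277)), (200, np.int64(263), np.int64(277)), (201, np.int64(263), np.int64(277)), (202, np.int64(263), np.int64(276)), (203, np.int64(264), np.int64(275)), (204, np.int64(263), np.int64(272)), (205, np.int64(263), np.int64(270)), (206, np.int64(263), np.int64(267)), (207, np.int64(263), np.int64(264))]
[0.61618119 0.03748991 0.02920275]
deck centre [0.62345542 0.02404775 0.        ] box ctr [0.58583376 0.21232577 0.        ]
```

```bash
python3 - <<'E'
from pl import *
rows([(np.array([.6155,.0375,.25]),down(94),15)],8.7)
E
```

```text
[8.7, [3.9, -2.9, 0.3], [0.0, 0.0, -4.9]], [8.7, [4.2, -2.6, 0.3], [0.0, 0.0, -4.9]], [8.7, [4.4, -2.3, 0.2], [0.0, 0.0, -4.8]], [8.7, [4.5, -1.8, 0.3], [0.0, 0.0, -4.9]], [8.7, [4.7, -1.5, 0.3], [0.0, 0.0, -4.9]]
[8.7, [4.8, -1.0, 0.3], [0.0, 0.0, -4.9]], [8.7, [4.8, -0.7, 0.3], [0.0, 0.0, -4.8]], [8.7, [4.9, -0.2, 0.2], [0.0, 0.0, -4.9]], [8.7, [4.9, 0.2, 0.3], [0.0, 0.0, -4.9]], [8.7, [4.9, 0.6, 0.3], [0.0, 0.0, -4.9]]
[8.7, [4.8, 1.0, 0.3], [0.0, 0.0, -4.8]], [8.7, [4.7, 1.4, 0.3], [0.0, -0.1, -4.9]], [8.7, [4.5, 1.8, 0.2], [0.0, 0.0, -4.9]], [8.7, [4.4, 2.2, 0.3], [0.0, 0.0, -4.9]], [8.7, [4.2, 2.6, 0.3], [-0.1, 0.0, -4.9]]
-- [0.6158 0.0376 0.2498]
```

>>> {"op": "jog_arm", "data": {
  "plan": [
    [8.7,[3.9,-2.9,0.3],[0,0,-4.9]],
    [8.7,[4.2,-2.6,0.3],[0,0,-4.9]],
    [8.7,[4.4,-2.3,0.2],[0,0,-4.8]],
    [8.7,[4.5,-1.8,0.3],[0,0,-4.9]],
    [8.7,[4.7,-1.5,0.3],[0,0,-4.9]]
  ],
  "grip_force": 15
}}

```text
clock: 0.72
tcp_pos: [0.3541, -0.3751, 0.2779]
ee_rot: [-3.141, 0.0, 0.792]
contact_force: [1.4, 0.1, 0.8]
opening: 0.0873
grip_force: 0.0
```

>>> {"op": "jog_arm", "data": {
  "plan": [
    [8.7,[4.8,-1.0,0.3],[0,0,-4.9]],
    [8.7,[4.8,-0.7,0.3],[0,0,-4.8]],
    [8.7,[4.9,-0.2,0.2],[0,0,-4.9]],
    [8.7,[4.9,0.2,0.3],[0,0,-4.9]],
    [8.7,[4.9,0.6,0.3],[0,0,-4.9]]
  ]
}}

```text
clock: 1.35
tcp_pos: [0.4853, -0.1684, 0.264]
ee_rot: [-3.141, 0.0, 1.218]
contact_force: [0.2, 0.1, 0.5]
opening: 0.087
grip_force: 0.0
```

>>> {"op": "jog_arm", "data": {
  "plan": [
    [8.7,[4.8,1.0,0.3],[0,0,-4.8]],
    [8.7,[4.7,1.4,0.3],[0,-0.1,-4.9]],
    [8.7,[4.5,1.8,0.2],[0,0,-4.9]],
    [8.7,[4.4,2.2,0.3],[0,0,-4.9]],
    [8.7,[4.2,2.6,0.3],[0,0,-4.9]]
  ]
}}

```text
clock: 1.98
tcp_pos: [0.6165, 0.0384, 0.2496]
ee_rot: [-3.141, 0.002, 1.644]
contact_force: [-0.3, 0.3, 0.5]
opening: 0.0868
grip_force: 0.0
```

>>> {"op": "jog_arm", "data": {
  "plan": [
    [8.7,[0,0,0],[0,0,0]],
    [8.7,[0,0,0],[0,0,0]]
  ]
}}

```text
clock: 2.22
tcp_pos: [0.6157, 0.0368, 0.2495]
ee_rot: [-3.14, 0.002, 1.641]
contact_force: [1.2, 0.5, -0.1]
opening: 0.0872
grip_force: 0.0
```

```bash
python3 - <<'E'
from pl import *
s=state();print(s["tcp_pos"],s["ee_rot"],s["qpos"].round(2))
rows([(np.array([.6155,.0375,.155]),down(94),4)],8.7)
E
```

```text
[0.61570008 0.03681309 0.24947685] [-3.14006628e+00  2.04663650e-03  1.64077929e+00] [ 0.37  0.42 -0.66  1.51  0.26  1.3  -0.24]
[8.7, [0.0, 0.0, 2.4], [0.0, 0.0, 0.0]], [8.7, [0.0, 0.0, 2.3], [0.0, 0.1, 0.0]], [8.7, [0.1, 0.0, 2.4], [-0.1, 0.0, 0.0]], [8.7, [0.0, 0.0, 2.3], [0.0, 0.0, 0.0]]
-- [0.6155 0.0377 0.1555]
```

>>> {"op": "jog_arm", "data": {
  "plan": [
    [8.7,[0,0,2.4],[0,0,0]],
    [8.7,[0,0,2.4],[0,0,0]],
    [8.7,[0.1,0,2.4],[0,0,0]],
    [8.7,[0,0,2.2],[0,0,0]],
    [6.0,[0,0,0],[0,0,0]]
  ]
}}

```text
clock: 2.85
tcp_pos: [0.6147, 0.0362, 0.1547]
ee_rot: [-3.138, 0.003, 1.639]
contact_force: [-0.4, -0.2, 0.1]
opening: 0.0823
grip_force: 0.0
```

>>> {"op": "jog_arm", "data": {
  "plan": [
    [5.0,[0,0,0],[0,0,0]],
    [4.0,[0,0,0],[0,0,0]],
    [4.0,[0,0,0],[0,0,0]],
    [4.0,[0,0,0],[0,0,0]]
  ]
}}

```text
clock: 3.35
tcp_pos: [0.6165, 0.0381, 0.1571]
ee_rot: [3.14, 0.002, 1.641]
contact_force: [0.0, 0.2, 6.3]
opening: 0.0618
grip_force: 15.0
```

>>> {"op": "jog_arm", "data": {
  "plan": [
    [4.0,[0,0,-0.5],[0,0,0]],
    [4.0,[0,0,-1],[0,0,0]],
    [4.0,[0,0,-1],[0,0,0]],
    [4.0,[0,0,-1],[0,0,0]],
    [4.0,[0,0,0],[0,0,0]]
  ]
}}

```text
clock: 3.98
tcp_pos: [0.6162, 0.0383, 0.1921]
ee_rot: [3.14, 0.002, 1.641]
contact_force: [-0.5, -0.2, -1.5]
opening: 0.0618
grip_force: 15.0
```

```bash
python3 - <<'E'
from h import *; from pl import *; from station import cams
s=state();print(s["tcp_pos"],s["opening"],s["grip_force"],s["contact_force"])
d=cams.capture("side");cv2.imwrite("pics/s1.png",cv2.resize(d["color"][120:260,180:360,::-1],(0,0),fx=3,fy=3))
p=s["tcp_pos"]
rows([(np.array([.50,-.04,p[2]]),down(94),8),(np.array([.50,-.04,p[2]-.083]),down(94),9)],4.0)
E
```

```text
[0.61624993 0.03831518 0.19212211] 0.06176936097438172 15.01462532691221 [-0.5484543  -0.18241072 -1.45445633]
[4.0, [-0.9, -1.5, 0.0], [0.0, 0.0, 0.0]], [4.0, [-0.8, -1.5, 0.0], [0.0, 0.0, 0.0]], [4.0, [-0.9, -1.5, 0.0], [0.0, 0.0, 0.0]], [4.0, [-0.9, -1.6, 0.0], [0.0, 0.1, 0.0]], [4.0, [-0.9, -1.5, 0.0], [0.0, 0.0, 0.0]]
[4.0, [-0.8, -1.5, 0.0], [0.0, 0.0, 0.0]], [4.0, [-0.9, -1.5, -0.1], [0.0, 0.0, 0.0]], [4.0, [-0.9, -1.5, 0.0], [0.0, 0.0, 0.0]]
-- [ 0.5002 -0.0401  0.1925]
[4.0, [0.0, 0.0, 0.9], [0.0, 0.0, 0.0]], [4.0, [0.0, 0.0, 1.0], [0.0, 0.0, 0.0]], [4.0, [0.0, 0.0, 0.9], [0.0, 0.0, 0.0]], [4.0, [0.0, 0.0, 0.9], [0.0, 0.0, 0.0]], [4.0, [0.0, 0.0, 0.9], [0.0, 0.0, 0.0]]
[4.0, [0.0, 0.0, 1.0], [0.0, 0.0, 0.0]], [4.0, [0.0, 0.0, 0.9], [0.0, 0.0, 0.0]], [4.0, [0.0, 0.0, 0.9], [0.0, 0.0, 0.0]], [4.0, [0.0, 0.0, 0.9], [0.0, 0.0, 0.0]]
-- [ 0.5002 -0.0401  0.1095]
```

View pics/s1.png

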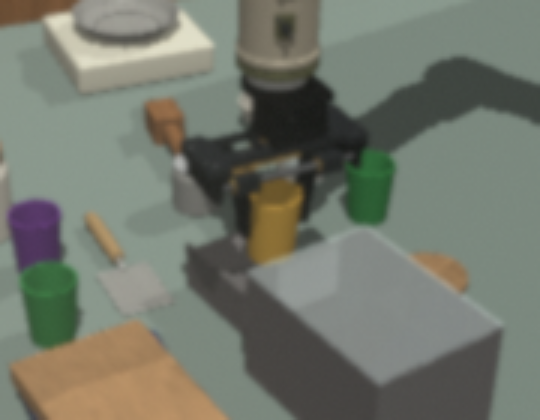

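The cup (crop ~(275,220)) is held upright, clear of the deck. Carry it to the free spot at (0.50, -0.04).

>>> {"op": "jog_arm", "data": {
  "plan": [
    [4.0,[-0.9,-1.5,0],[0,0,0]],
    [4.0,[-0.8,-1.5,0],[0,0,0]],
    [4.0,[-0.9,-1.5,0],[0,0,0]],
    [4.0,[-0.9,-1.6,0],[0,0,0]],
    [4.0,[-0.9,-1.5,0],[0,0,0]]
  ]
}}

```text
clock: 4.65
tcp_pos: [0.5423, -0.0115, 0.1908]
ee_rot: [-3.141, 0.002, 1.641]
contact_force: [-0.2, -0.3, -1.2]
opening: 0.0623
grip_force: 15.0
```

>>> {"op": "jog_arm", "data": {
  "plan": [
    [4.0,[-0.8,-1.5,0],[0,0,0]],
    [4.0,[-0.9,-1.5,0],[0,0,0]],
    [4.0,[-0.9,-1.5,0],[0,0,0]],
    [4.0,[0,0,0.9],[0,0,0]],
    [4.0,[0,0,1.2],[0,0,0]]
  ]
}}

```text
clock: 5.28
tcp_pos: [0.5003, -0.0401, 0.1697]
ee_rot: [3.141, 0.002, 1.641]
contact_force: [-0.3, -0.9, -1.3]
opening: 0.0622
grip_force: 15.0
```

>>> {"op": "jog_arm", "data": {
  "plan": [
    [4.0,[0,0,1.4],[0,0,0]],
    [4.0,[0,0,1.4],[0,0,0]],
    [4.0,[0,0,1.4],[0,0,0]],
    [4.0,[0,0,1.0],[0,0,0]],
    [4.0,[0,0,0.8],[0,0,0]]
  ]
}}

```text
clock: 5.9
tcp_pos: [0.5, -0.0402, 0.1095]
ee_rot: [-3.141, 0.002, 1.641]
contact_force: [0.9, -0.6, -1.4]
opening: 0.0622
grip_force: 15.0
```

>>> {"op": "jog_arm", "data": {
  "plan": [
    [4.0,[0,0,0.1],[0,0,0]],
    [4.0,[0,0,0.1],[0,0,0]],
    [4.0,[0,0,0],[0,0,0]]
  ]
}}

```text
clock: 6.28
tcp_pos: [0.5002, -0.0404, 0.1085]
ee_rot: [3.141, 0.002, 1.641]
contact_force: [-0.0, -0.9, -0.9]
opening: 0.0619
grip_force: 15.0
```

>>> {"op": "jog_arm", "data": {
  "plan": [
    [4.0,[0,0,0.1],[0,0,0]],
    [4.0,[0,0,0.1],[0,0,0]],
    [4.0,[0,0,0],[0,0,0]]
  ]
}}

```text
clock: 6.65
tcp_pos: [0.5005, -0.0403, 0.1069]
ee_rot: [3.141, 0.002, 1.641]
contact_force: [-0.8, 0.1, 5.2]
opening: 0.062
grip_force: 15.0
```

Contact with the bench (force turned to +5 N). Release and rise.

>>> {"op": "jog_arm", "data": {
  "plan": [
    [6.6,[0,0,0],[0,0,0]],
    [7.2,[0,0,0],[0,0,0]],
    [8.7,[0,0,0],[0,0,0]],
    [8.7,[0,0,0],[0,0,0]],
    [8.7,[0,0,0],[0,0,0]]
  ]
}}

```text
clock: 7.28
tcp_pos: [0.5, -0.0403, 0.1062]
ee_rot: [-3.141, 0.002, 1.641]
contact_force: [-0.3, -0.7, -0.3]
opening: 0.086
grip_force: 0.0
```

>>> {"op": "jog_arm", "data": {
  "plan": [
    [8.7,[0,0,-1],[0,0,0]],
    [8.7,[0,0,-3],[0,0,0]],
    [8.7,[0,0,-4],[0,0,0]],
    [8.7,[0,0,-4],[0,0,0]]
  ]
}}

```text
clock: 7.78
tcp_pos: [0.4999, -0.0399, 0.2281]
ee_rot: [-3.142, 0.002, 1.642]
contact_force: [-0.5, -0.4, -0.7]
opening: 0.0871
grip_force: 0.0
```

```bash
python3 - <<'E'
from h import *; from pl import *; from station import cams
d=dict(np.load("pics/top0.npz")); P=cloud(d)
# tamper axis from head centre and the handle strip
m=np.zeros((384,512),bool); m[185:220,325:380]=1
q=P[m]; hd=q[(q[:,2]>.039)&(q[:,2]<.05)]; hn=q[(q[:,2]>.015)&(q[:,1]>-.36)]
c=np.array(rect(hd[:,:2])[0]); print(rect(hd[:,:2]),rect(hn[:,:2]))
hc=np.array(rect(hn[:,:2])[0]); a=np.rad2deg(np.arctan2(*(hc-c)[::-1])); print("axis deg",a,"dist (expect 70ish)",np.hypot(*(hc-c)))
d=cams.capture("side");cv2.imwrite("pics/s2.png",cv2.resize(d["color"][120:260,180:360,::-1],(0,0),fx=3,fy=3))
u=np.array([np.cos(np.deg2rad(a)),np.sin(np.deg2rad(a))]); g=c/1000+.008*u; print("grasp",g)
G=np.array([*g,.20]); p,r=rows([(G,down(a),12)],8.7)
E
```

```text
(array([ 587.1, -362.8]), 139.9, 43.7, 83.39) (array([ 587.1, -326.2]), 68.0, 24.5, 84.69)
axis deg 90.0 dist (expect 70ish) 36.60000000000002
grasp [ 0.5871 -0.3548]
[8.7, [-2.7, 0.5, 0.3], [0.0, 0.0, 0.3]], [8.7, [-2.6, 0.5, 0.3], [0.1, 0.0, 0.4]], [8.7, [-2.7, 0.6, 0.3], [0.0, 0.0, 0.3]], [8.7, [-2.7, 0.6, 0.3], [0.0, 0.1, 0.4]], [8.7, [-2.6, 0.5, 0.2], [0.1, 0.0, 0.3]]
[8.7, [-2.7, 0.6, 0.3], [0.0, 0.0, 0.3]], [8.7, [-2.6, 0.7, 0.3], [0.0, 0.0, 0.4]], [8.7, [-2.7, 0.6, 0.3], [0.1, 0.0, 0.3]], [8.7, [-2.6, 0.6, 0.3], [0.0, 0.0, 0.4]], [8.7, [-2.6, 0.7, 0.3], [0.0, 0.0, 0.3]]
[8.7, [-2.7, 0.7, 0.2], [0.0, 0.1, 0.3]], [8.7, [-2.6, 0.7, 0.3], [0.1, 0.0, 0.4]]
-- [ 0.5875 -0.3547  0.2001]
```

View pics/s2.png

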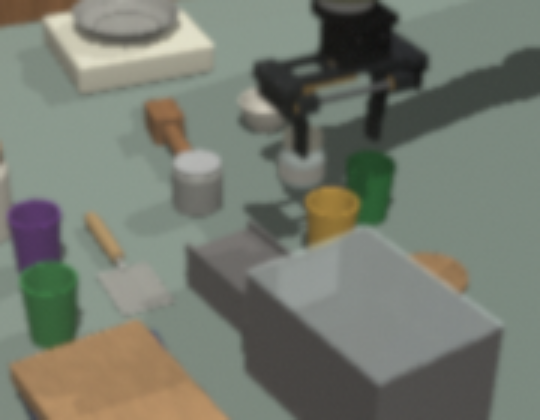

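The cup stands upright and free on the bench (crop ~(332,215)); the deck is clear. That head mask was noisy, so I use the earlier clean component: 60×44 mm, centre (582.7,-401.8), axis 86°.

```bash
python3 - <<'E'
from pl import *
p,r=rows([(np.array([.5832,-.3938,.20]),down(86),10),(np.array([.5832,-.3938,.084]),down(86),5)],8.7)
E
```

```text
[8.7, [-3.6, 0.6, 0.3], [0.0, 0.0, 0.8]], [8.7, [-3.6, 0.6, 0.4], [0.1, 0.0, 0.8]], [8.7, [-3.5, 0.6, 0.3], [0.0, 0.0, 0.8]], [8.7, [-3.6, 0.7, 0.4], [0.1, 0.1, 0.8]], [8.7, [-3.6, 0.8, 0.3], [0.0, 0.0, 0.8]]
[8.7, [-3.5, 0.8, 0.4], [0.0, 0.0, 0.9]], [8.7, [-3.5, 0.8, 0.3], [0.1, 0.0, 0.8]], [8.7, [-3.6, 1.0, 0.3], [0.0, 0.0, 0.8]], [8.7, [-3.5, 0.9, 0.4], [0.0, 0.0, 0.8]], [8.7, [-3.4, 1.0, 0.3], [0.1, 0.1, 0.8]]
-- [ 0.583  -0.3933  0.2003]
[8.7, [0.0, 0.0, 2.3], [0.0, 0.0, 0.0]], [8.7, [0.0, 0.0, 2.4], [0.0, 0.0, 0.0]], [8.7, [0.0, 0.0, 2.3], [0.0, 0.0, 0.0]], [8.7, [0.0, 0.0, 2.3], [0.0, 0.0, 0.0]], [8.7, [-0.1, 0.0, 2.3], [0.0, 0.0, 0.0]]
-- [ 0.5829 -0.3942  0.0843]
```

>>> {"op": "jog_arm", "data": {
  "plan": [
    [8.7,[-3.6,0.6,0.3],[0,0,0.8]],
    [8.7,[-3.6,0.6,0.4],[0.1,0,0.8]],
    [8.7,[-3.5,0.6,0.3],[0,0,0.8]],
    [8.7,[-3.6,0.7,0.4],[0.1,0.1,0.8]],
    [8.7,[-3.6,0.8,0.3],[0,0,0.8]]
  ]
}}

```text
clock: 8.45
tcp_pos: [0.5409, -0.2187, 0.2098]
ee_rot: [-3.138, 0.0, 1.571]
contact_force: [0.2, 1.0, -0.5]
opening: 0.0871
grip_force: 0.0
```

>>> {"op": "jog_arm", "data": {
  "plan": [
    [8.7,[-3.5,0.8,0.4],[0,0,0.9]],
    [8.7,[-3.5,0.8,0.3],[0.1,0,0.8]],
    [8.7,[-3.6,1.0,0.3],[0,0,0.8]],
    [8.7,[-3.5,0.9,0.4],[0,0,0.8]],
    [8.7,[-3.4,1.0,0.3],[0.1,0.1,0.8]]
  ]
}}

```text
clock: 9.07
tcp_pos: [0.5807, -0.395, 0.1925]
ee_rot: [-3.135, -0.001, 1.499]
contact_force: [0.0, -0.1, 0.7]
opening: 0.0866
grip_force: 0.0
```

>>> {"op": "jog_arm", "data": {
  "plan": [
    [8.7,[0,0,0],[0,0,0]],
    [8.7,[0,0,0],[0,0,0]]
  ]
}}

```text
clock: 9.32
tcp_pos: [0.5808, -0.3931, 0.1924]
ee_rot: [-3.135, -0.002, 1.501]
contact_force: [-0.1, 0.4, 0.7]
opening: 0.0868
grip_force: 0.0
```

```bash
python3 - <<'E'
from h import *; from pl import *; from station import cams
s=state();print(s["tcp_pos"],s["ee_rot"])
d=cams.capture("top");cv2.imwrite("pics/t2.png",cv2.resize(d["color"][140:270,220:400,::-1],(0,0),fx=4,fy=4))
P=cloud(d);Z=P[...,2]
def rep(n,b,h,hi=.5):
    m=np.zeros(Z.shape,bool);m[b[1]:b[3],b[0]:b[2]]=1;m=big(m&(Z>h)&(Z<hi));print(n,rect(P[m][:,:2]),np.median(Z[m]))
rep("cup",(262,200,285,240),.06)
rep("can",(300,180,328,210),.05,.1)
rows([(np.array([.5832,-.3938,.084]),down(86),5)],8.7)
E
```

```text
[ 0.58077773 -0.39310498  0.19238286] [-3.13450332e+00 -2.05994885e-03  1.50059899e+00]
cup (array([500.8, -47.8]), 57.9, 46.4, -0.45) 0.07759972115855954
can (array([ 606.2, -211.9]), 62.1, 61.3, 61.68) 0.06499553644311984
[8.7, [0.0, 0.1, 2.2], [-0.1, 0.0, 0.0]], [8.7, [0.0, 0.0, 2.1], [-0.1, 0.0, 0.0]], [8.7, [-0.1, 0.1, 2.2], [0.0, -0.1, 0.0]], [8.7, [0.0, 0.0, 2.2], [-0.1, 0.0, 0.0]], [8.7, [0.0, 0.1, 2.2], [-0.1, 0.0, 0.0]]
-- [ 0.5834 -0.3937  0.0835]
```

View pics/t2.png

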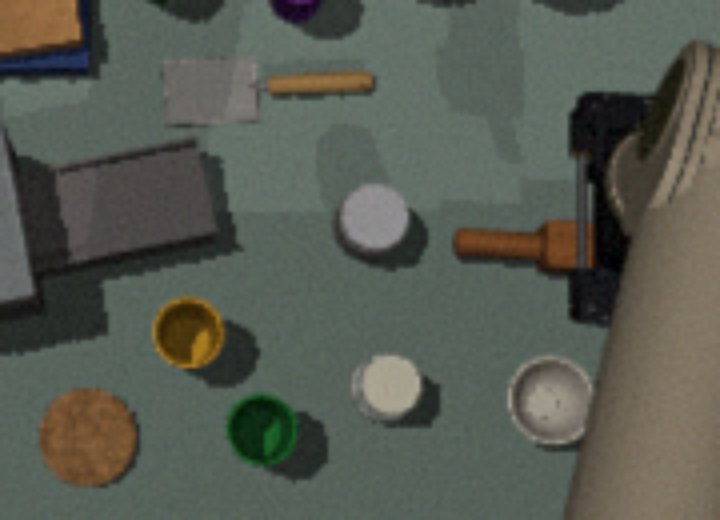

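The gripper is centred over the tamper's head (crop ~(575,240)), the deck is empty and the cup stands at crop (190,332). Descend and grip.

>>> {"op": "jog_arm", "data": {
  "plan": [
    [8.7,[0,0.1,2.2],[-0.1,0,0]],
    [8.7,[0,0,2.1],[-0.1,0,0]],
    [8.7,[-0.1,0.1,2.2],[0,0,0]],
    [8.7,[0,0,2.2],[-0.1,0,0]],
    [8.7,[0,0.1,2.1],[-0.1,0,0]]
  ]
}}

```text
clock: 10.0
tcp_pos: [0.5828, -0.3946, 0.0826]
ee_rot: [-3.141, -0.002, 1.5]
contact_force: [0.7, 0.1, -1.1]
opening: 0.087
grip_force: 0.0
```

>>> {"op": "jog_arm", "data": {
  "plan": [
    [6,[0,0,0],[0,0,0]],
    [4,[0,0,0],[0,0,0]],
    [3,[0,0,0],[0,0,0]],
    [3,[0,0,0],[0,0,0]],
    [3,[0,0,0],[0,0,0]]
  ],
  "grip_force": 25
}}

```text
clock: 10.62
tcp_pos: [0.5831, -0.3949, 0.0846]
ee_rot: [3.142, -0.001, 1.5]
contact_force: [-0.0, -0.2, 0.2]
opening: 0.0447
grip_force: 0.0
```

>>> {"op": "jog_arm", "data": {
  "plan": [
    [3,[0,0,-0.5],[0,0,0]],
    [3,[0,0,-2],[0,0,0]],
    [3,[0,0,-4],[0,0,0]],
    [3,[0,0,-5],[0,0,0]],
    [3,[0,0,0],[0,0,0]]
  ]
}}

```text
clock: 11.25
tcp_pos: [0.5851, -0.3959, 0.206]
ee_rot: [3.134, 0.003, 1.5]
contact_force: [-0.0, -0.4, -2.4]
opening: 0.0439
grip_force: 25.0
```

```bash
python3 - <<'E'
from pl import *
s=state();print(s["tcp_pos"],s["opening"],s["contact_force"])
# grasp at tamper x -32 => tip at -30 -> grasp at box x -132
G=B(-.132,0,0); print(G)
p,r=rows([(G+[0,0,.20],down(101.3),11),(G+[0,0,.139],down(101.3),5)],3)
E
```

```text
[ 0.58508941 -0.39586479  0.20602077] 0.04386560072736022 [-0.02256252 -0.36032566 -2.41932018]
[ 0.63266489 -0.02204113  0.        ]
[3, [3.4, 0.2, 0.0], [0.0, 0.0, -1.4]], [3, [3.4, 0.3, 0.1], [0.1, 0.0, -1.4]], [3, [3.4, 0.3, 0.0], [0.0, 0.1, -1.4]], [3, [3.4, 0.5, 0.1], [0.1, 0.0, -1.4]], [3, [3.4, 0.5, 0.0], [0.0, 0.0, -1.4]]
[3, [3.4, 0.6, 0.1], [0.0, 0.0, -1.4]], [3, [3.4, 0.7, 0.0], [0.1, 0.1, -1.4]], [3, [3.3, 0.8, 0.1], [0.0, 0.0, -1.4]], [3, [3.3, 0.8, 0.0], [0.1, 0.0, -1.4]], [3, [3.3, 0.9, 0.1], [0.0, 0.0, -1.4]]
[3, [3.3, 1.0, 0.1], [0.0, 0.0, -1.4]]
-- [ 0.6322 -0.022   0.1996]
[3, [0.0, 0.0, 1.2], [0.0, 0.0, 0.0]], [3, [0.0, 0.0, 1.2], [0.0, 0.0, 0.0]], [3, [0.0, 0.0, 1.2], [0.0, 0.0, 0.0]], [3, [0.0, 0.0, 1.2], [0.0, 0.0, 0.0]], [3, [0.0, 0.0, 1.3], [0.0, 0.0, 0.0]]
-- [ 0.6322 -0.022   0.1386]
```

>>> {"op": "jog_arm", "data": {
  "plan": [
    [3,[3.4,0.2,0],[0,0,-1.4]],
    [3,[3.4,0.3,0.1],[0.1,0,-1.4]],
    [3,[3.4,0.3,0],[0,0.1,-1.4]],
    [3,[3.4,0.5,0.1],[0.1,0,-1.4]],
    [3,[3.4,0.5,0],[0,0,-1.4]]
  ]
}}

```text
clock: 11.88
tcp_pos: [0.605, -0.2231, 0.1974]
ee_rot: [-3.138, -0.003, 1.624]
contact_force: [1.4, -0.6, -1.5]
opening: 0.0435
grip_force: 25.0
```

>>> {"op": "jog_arm", "data": {
  "plan": [
    [3,[3.4,0.6,0.1],[0,0,-1.4]],
    [3,[3.4,0.7,0],[0.1,0.1,-1.4]],
    [3,[3.3,0.8,0.1],[0,0,-1.4]],
    [3,[3.3,0.8,0],[0.1,0,-1.4]],
    [3,[3.3,0.9,0.1],[0,0,-1.4]]
  ]
}}

```text
clock: 12.5
tcp_pos: [0.6259, -0.053, 0.1951]
ee_rot: [-3.135, -0.005, 1.746]
contact_force: [-0.1, -0.4, -1.6]
opening: 0.0435
grip_force: 25.0
```

>>> {"op": "jog_arm", "data": {
  "plan": [
    [3,[3.3,1.0,0.1],[0,0,-1.4]],
    [3,[0,0,0],[0,0,0]],
    [3,[0,0,0],[0,0,0]]
  ]
}}

```text
clock: 12.88
tcp_pos: [0.6299, -0.0209, 0.194]
ee_rot: [-3.135, -0.005, 1.769]
contact_force: [0.3, -0.7, -2.5]
opening: 0.0439
grip_force: 25.0
```

```bash
python3 - <<'E'
from h import *; from pl import *; from station import cams
s=state();print(s["tcp_pos"],s["ee_rot"],s["opening"],s["qpos"].round(2))
d=cams.capture("top");P=cloud(d);Z=P[...,2]; hsv=cv2.cvtColor(d["color"],cv2.COLOR_RGB2HSV)
cv2.imwrite("pics/t3.png",cv2.resize(d["color"][150:250,200:330,::-1],(0,0),fx=5,fy=5))
G=B(-.132,0,0)
rows([(G+[0,0,.137],down(101.3),6)],3)
E
```

```text
[ 0.62993113 -0.02087997  0.19404524] [-3.13491775 -0.00524715  1.76907658] 0.04393967503814723 [ 0.42  0.49 -0.61  1.53  0.28  1.22 -0.03]
[3, [0.0, 0.0, 1.0], [-0.1, 0.0, 0.0]], [3, [0.0, 0.1, 0.9], [0.0, -0.1, 0.0]], [3, [-0.1, 0.0, 1.0], [-0.1, 0.0, 0.0]], [3, [0.0, 0.1, 0.9], [-0.1, -0.1, 0.0]], [3, [0.0, 0.0, 1.0], [0.0, 0.0, 0.0]]
[3, [0.0, 0.1, 0.9], [-0.1, -0.1, 0.0]]
-- [ 0.6328 -0.022   0.137 ]
```

View pics/t3.png

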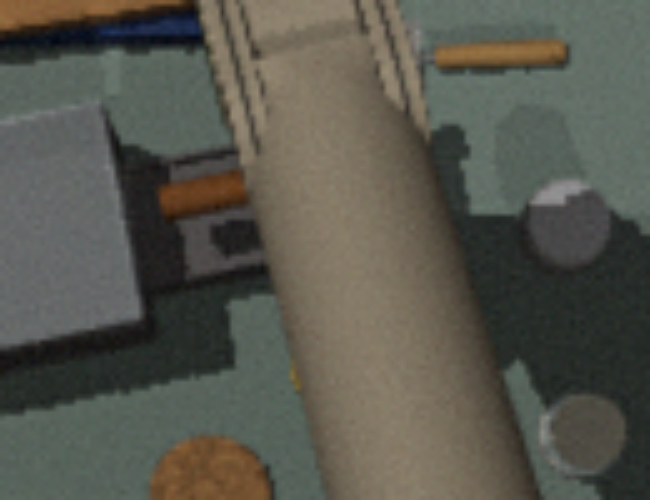

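The handle (crop ~(200,193)) lies along the deck axis, with the height's parallax shifting it up in the picture. Lower.

>>> {"op": "jog_arm", "data": {
  "plan": [
    [3,[0,0,1.0],[-0.1,0,0]],
    [3,[0,0.1,0.9],[0,-0.1,0]],
    [3,[-0.1,0,1.0],[-0.1,0,0]],
    [3,[0,0.1,0.9],[-0.1,-0.1,0]],
    [3,[0,0,1.0],[0,0,0]]
  ]
}}

```text
clock: 13.55
tcp_pos: [0.632, -0.0214, 0.1455]
ee_rot: [-3.141, -0.002, 1.769]
contact_force: [0.8, -0.5, -1.9]
opening: 0.0438
grip_force: 25.0
```

>>> {"op": "jog_arm", "data": {
  "plan": [
    [3,[0,0.1,0.8],[-0.1,-0.1,0]],
    [3,[0,0,0.1],[0,0,0]],
    [3,[0,0,0.1],[0,0,0]],
    [3,[0,0,0],[0,0,0]]
  ]
}}

```text
clock: 14.05
tcp_pos: [0.6331, -0.0213, 0.1365]
ee_rot: [3.14, -0.0, 1.769]
contact_force: [0.1, 0.7, -2.2]
opening: 0.0442
grip_force: 25.0
```

>>> {"op": "jog_arm", "data": {
  "plan": [
    [3,[0,0,0.1],[0,0,0]],
    [3,[0,0,0.1],[0,0,0]],
    [3,[0,0,0],[0,0,0]]
  ]
}}

```text
clock: 14.42
tcp_pos: [0.633, -0.0213, 0.1345]
ee_rot: [3.141, -0.0, 1.769]
contact_force: [-1.6, -0.8, 3.6]
opening: 0.044
grip_force: 25.0
```

Touching the deck (force +3.6 N). Release and rise.

>>> {"op": "jog_arm", "data": {
  "plan": [
    [5.5,[0,0,0],[0,0,0]],
    [7,[0,0,0],[0,0,0]],
    [7,[0,0,0],[0,0,0]],
    [7,[0,0,0],[0,0,0]]
  ]
}}

```text
clock: 14.92
tcp_pos: [0.6329, -0.0213, 0.1341]
ee_rot: [3.141, -0.001, 1.769]
contact_force: [-0.3, -0.8, 0.1]
opening: 0.0684
grip_force: 0.0
```

>>> {"op": "jog_arm", "data": {
  "plan": [
    [7,[0,0,-1],[0,0,0]],
    [7,[0,0,-3],[0,0,0]],
    [7,[0,0,-5],[0,0,0]],
    [7,[0,0,-5],[0,0,0]],
    [4,[0,0,0],[0,0,0]]
  ]
}}

```text
clock: 15.55
tcp_pos: [0.6344, -0.0208, 0.2796]
ee_rot: [3.133, 0.001, 1.769]
contact_force: [1.0, 0.4, -0.7]
opening: 0.0653
grip_force: 0.0
```

```bash
python3 - <<'E'
from h import *; from pl import *; from station import cams
s=state();print(s["tcp_pos"],s["opening"])
d=cams.capture("side");cv2.imwrite("pics/s3.png",cv2.resize(d["color"][150:270,210:330,::-1],(0,0),fx=5,fy=5))
d=cams.capture("top");P=cloud(d);Z=P[...,2]; hsv=cv2.cvtColor(d["color"],cv2.COLOR_RGB2HSV).astype(int)
m=np.zeros(Z.shape,bool);m[165:215,222:300]=1;m&=(abs(hsv[...,0]-13)<5)&(hsv[...,1]>120);print(m.sum())
q=P[big(m)];q=q[np.isfinite(q[:,0])];b=(q-O);print("box x",(b@ex).min(),(b@ex).max(),"y",(b@ey).mean(),"z",np.median(q[:,2]))
# push pose: tool 45 deg below horizontal, closed, tip 30 mm behind the head face
T=R.from_matrix(np.c_[ex,np.cross([0,0,-1],ex),[0,0,-1]]); tilt=T*R.from_rotvec([0,45,0],degrees=True)
f=lambda x,z:B(x,0,z)-.07*tilt.as_matrix()[:,2]
rows([(f(-.24,.16),tilt,12),(f(-.205,.074),tilt,5)],0)
E
```

```text
[ 0.63443813 -0.02077942  0.27959357] 0.06532830155068768
106
box x -0.08509752628162598 -0.029894650936606187 y 0.001808655429897157 z 0.08241219821441148
[0, [-1.3, 0.0, 0.5], [0.0, 3.8, 0.0]], [0, [-1.4, 0.0, 0.5], [0.0, 3.7, 0.0]], [0, [-1.3, 0.0, 0.4], [0.0, 3.8, 0.0]], [0, [-1.4, 0.0, 0.2], [0.0, 3.7, 0.0]], [0, [-1.5, 0.0, 0.2], [0.0, 3.8, 0.0]]
[0, [-1.4, 0.0, 0.1], [0.0, 3.7, 0.0]], [0, [-1.4, 0.0, 0.0], [0.0, 3.8, 0.1]], [0, [-1.4, 0.0, -0.1], [0.0, 3.7, 0.0]], [0, [-1.5, 0.0, -0.2], [0.1, 3.8, 0.0]], [0, [-1.4, 0.0, -0.2], [0.0, 3.7, 0.0]]
[0, [-1.3, 0.0, -0.4], [0.0, 3.8, 0.0]], [0, [-1.4, -0.1, -0.5], [0.0, 3.7, 0.0]]
-- [ 0.6631 -0.1769  0.2095]
[0, [-0.7, 0.0, 1.7], [0.0, 0.0, 0.0]], [0, [-0.7, 0.0, 1.7], [0.0, 0.0, 0.0]], [0, [-0.8, 0.0, 1.7], [0.0, 0.0, 0.0]], [0, [-0.7, 0.0, 1.8], [0.0, 0.0, 0.0]], [0, [-0.7, 0.1, 1.7], [0.0, 0.0, 0.0]]
-- [ 0.6571 -0.142   0.1232]
```

View pics/s3.png

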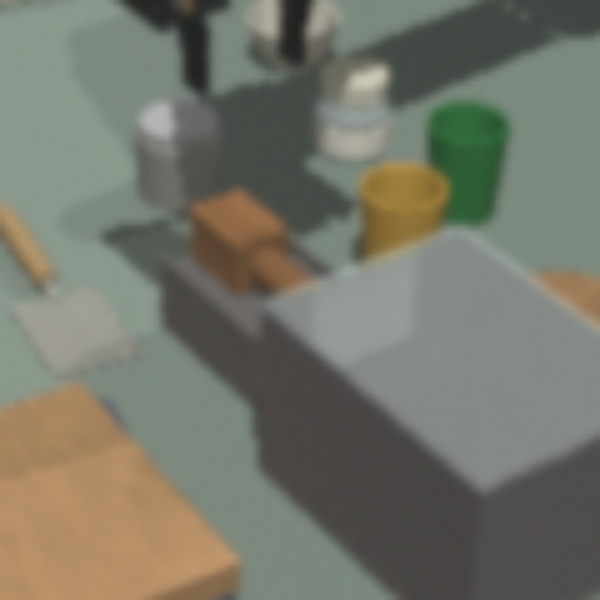

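The tamper lies level on the deck, handle towards the flap (head at crop (240,240)); its tip measures box x -30 mm, y 2 mm. Now go behind the head with closed fingers tilted 45°.

>>> {"op": "jog_arm", "data": {
  "plan": [
    [0,[-1.3,0,0.5],[0,3.8,0]],
    [0,[-1.4,0,0.5],[0,3.7,0]],
    [0,[-1.3,0,0.4],[0,3.8,0]],
    [0,[-1.4,0,0.2],[0,3.7,0]],
    [0,[-1.5,0,0.2],[0,3.8,0]]
  ]
}}

```text
clock: 16.27
tcp_pos: [0.6455, -0.0867, 0.2456]
ee_rot: [-3.14, -0.332, 1.769]
contact_force: [0.2, -0.2, 0.4]
opening: 0.0098
grip_force: 0.0
```

>>> {"op": "jog_arm", "data": {
  "plan": [
    [0,[-1.4,0,0.1],[0,3.7,0]],
    [0,[-1.4,0,0],[0,3.8,0.1]],
    [0,[-1.4,0,-0.1],[0,3.7,0]],
    [0,[-1.5,0,-0.2],[0.1,3.8,0]],
    [0,[-1.4,0,-0.2],[0,3.7,0]]
  ]
}}

```text
clock: 16.9
tcp_pos: [0.6583, -0.1512, 0.2173]
ee_rot: [-3.137, -0.658, 1.765]
contact_force: [0.4, 0.2, 0.7]
opening: 0.0006
grip_force: 0.0
```

>>> {"op": "jog_arm", "data": {
  "plan": [
    [0,[-1.3,0,-0.4],[0,3.8,0]],
    [0,[-1.4,-0.1,-0.5],[0,3.7,0]],
    [0,[0,0,0],[0,0,0]],
    [0,[0,0,0],[0,0,0]]
  ]
}}

```text
clock: 17.4
tcp_pos: [0.6629, -0.1758, 0.2087]
ee_rot: [-3.139, -0.786, 1.767]
contact_force: [0.0, 0.8, 0.7]
opening: 0.0011
grip_force: 0.0
```

```bash
cat >> pl.py <<'E'
tilt=R.from_matrix(np.c_[ex,np.cross([0,0,-1],ex),[0,0,-1]])*R.from_rotvec([0,45,0],degrees=True)
f=lambda x,z:B(x,0,z)-.07*tilt.as_matrix()[:,2]
def tip():
    s=state(); r=R.from_euler("xyz",s["ee_rot"]); t=s["tcp_pos"]+.07*r.as_matrix()[:,2]-O
    print("tip in box",round(t@ex,4),round(t@ey,4),round(t[2],4),"tilt err deg",(tilt.inv()*r).as_rotvec(degrees=True).round(1),"open",s["opening"],"F",s["contact_force"].round(1),"q",s["qpos"].round(2))
E
python3 - <<'E'
from pl import *
tip(); rows([(f(-.205,.074),tilt,5)],0)
E
```

```text
tip in box -0.2392 0.0006 0.1592 tilt err deg [0.1 0.  0. ] open 0.0010862345032217166 F [0.  0.8 0.7] q [ 0.77  0.92 -0.68  1.04 -0.18  1.67  0.43]
[0, [-0.7, 0.0, 1.7], [0.0, 0.0, 0.0]], [0, [-0.7, 0.0, 1.7], [0.0, 0.0, 0.0]], [0, [-0.8, 0.0, 1.7], [-0.1, 0.0, 0.0]], [0, [-0.7, 0.0, 1.7], [0.0, 0.0, 0.0]], [0, [-0.7, 0.1, 1.6], [0.0, 0.0, 0.0]]
-- [ 0.6571 -0.1423  0.1238]
```

>>> {"op": "jog_arm", "data": {
  "plan": [
    [0,[-0.7,0,1.7],[0,0,0]],
    [0,[-0.7,0,1.7],[0,0,0]],
    [0,[-0.8,0,1.7],[-0.1,0,0]],
    [0,[-0.7,0,1.7],[0,0,0]],
    [0,[-0.7,0.1,1.6],[0,0,0]]
  ]
}}

```text
clock: 18.02
tcp_pos: [0.6569, -0.1429, 0.1226]
ee_rot: [-3.14, -0.786, 1.766]
contact_force: [0.8, 0.3, 0.5]
opening: 0.0006
grip_force: 0.0
```

>>> {"op": "jog_arm", "data": {
  "plan": [
    [0,[0.5,0,0.5],[0,0,0]],
    [0,[0.7,0,0.7],[0,0,0]],
    [0,[0.5,0,0.5],[0,0,0]],
    [0,[0.5,0,0.5],[0,0,0]],
    [0,[0.5,0,0.5],[0,0,0]]
  ]
}}

```text
clock: 18.65
tcp_pos: [0.6498, -0.1059, 0.1242]
ee_rot: [3.142, -0.785, 1.766]
contact_force: [0.0, -1.9, 0.6]
opening: 0.0001
grip_force: 0.6
```

>>> {"op": "jog_arm", "data": {
  "plan": [
    [0,[0.7,0,0.7],[0,0,0]],
    [0,[0.7,0,0.7],[0,0,0]],
    [0,[0.7,0,0.7],[0,0,0]],
    [0,[0.7,0,0.7],[0,0,0]],
    [0,[0.7,0,0.7],[0,0,0]]
  ]
}}

```text
clock: 19.27
tcp_pos: [0.6401, -0.0572, 0.1239]
ee_rot: [-3.141, -0.785, 1.766]
contact_force: [1.6, -4.1, 0.4]
opening: 0.0004
grip_force: 2.2
```

```bash
python3 - <<'E'
from h import *; from pl import *; from station import cams
tip()
d=cams.capture("side");cv2.imwrite("pics/s4.png",cv2.resize(d["color"][150:270,210:330,::-1],(0,0),fx=5,fy=5))
rows([(f(-.07,.074),tilt,4)],0)
E
```

```text
tip in box -0.1185 -0.0004 0.0744 tilt err deg [-0.1 -0.   0.1] open 0.00039686827087315364 F [ 1.6 -4.1  0.4] q [ 0.74  0.88 -0.71  1.34 -0.2   1.37  0.42]
[0, [0.8, 0.0, 0.8], [0.0, 0.0, 0.0]], [0, [0.8, 0.0, 0.9], [0.0, 0.0, 0.0]], [0, [0.8, 0.0, 0.8], [0.0, 0.0, 0.0]], [0, [0.8, 0.0, 0.9], [0.0, -0.1, 0.0]]
-- [ 0.6306 -0.0097  0.1228]
```

View pics/s4.png

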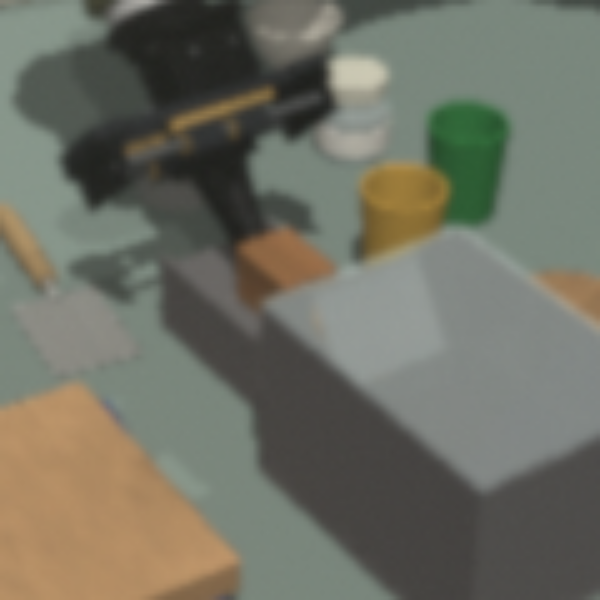

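The fingers are on the head's end face (crop ~(245,235)) and the handle has gone under the flap. Continue.

>>> {"op": "jog_arm", "data": {
  "plan": [
    [0,[0.7,0,0.7],[0,0,0]],
    [0,[0.7,0,0.7],[0,0,0]],
    [0,[0.7,0,0.7],[0,0,0]],
    [0,[0.7,0,0.7],[0,0,0]],
    [0,[0.7,0,0.7],[0,0,0]]
  ]
}}

```text
clock: 19.95
tcp_pos: [0.6305, -0.0084, 0.1241]
ee_rot: [-3.142, -0.786, 1.767]
contact_force: [1.0, -3.9, 2.4]
opening: 0.0005
grip_force: 2.6
```

>>> {"op": "jog_arm", "data": {
  "plan": [
    [0,[0.5,0,0.5],[0,0,0]],
    [0,[0,0,0],[0,0,0]],
    [0,[0,0,0],[0,0,0]]
  ]
}}

```text
clock: 20.32
tcp_pos: [0.6288, -0.0016, 0.1237]
ee_rot: [-3.14, -0.786, 1.767]
contact_force: [-0.1, 0.4, 0.7]
opening: 0.0002
grip_force: 0.0
```

```bash
python3 - <<'E'
from h import *; from pl import *; from station import cams
tip()
a=[]
for n,c in(("side",(150,270,210,330)),("top",(150,250,160,290))):
    d=cams.capture(n);a.append(cv2.resize(d["color"][c[0]:c[1],c[2]:c[3],::-1],(395,395)))
cv2.imwrite("pics/s5.png",np.hstack(a))
E
```

```text
tip in box -0.0617 -0.0002 0.0743 tilt err deg [0.  0.1 0.1] open 0.00021106708002177187 F [-0.1  0.4  0.7] q [ 0.71  0.84 -0.74  1.43 -0.23  1.29  0.38]
```

View pics/s5.png

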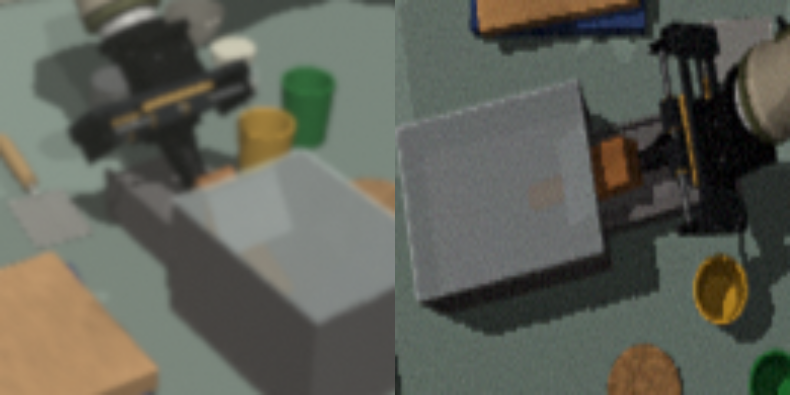

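The handle shows through the clear roof (~(547,190)) with the head still outside (~(617,165)); the push is straight. Continue in.

>>> {"op": "jog_arm", "data": {
  "plan": [
    [0,[0.7,0,0.7],[0,0,0]],
    [0,[0.7,0,0.7],[0,0,0]],
    [0,[0.7,0,0.7],[0,0,0]],
    [0,[0.7,0,0.7],[0,0,0]],
    [0,[0.7,0,0.7],[0,0,0]]
  ]
}}

```text
clock: 21.05
tcp_pos: [0.6192, 0.0474, 0.1239]
ee_rot: [-3.141, -0.786, 1.767]
contact_force: [0.2, -2.1, -0.1]
opening: 0.0004
grip_force: 1.1
```

>>> {"op": "jog_arm", "data": {
  "plan": [
    [0,[0.7,0,0.7],[0,0,0]],
    [0,[0.7,0,0.7],[0,0,0]],
    [0,[0.7,0,0.7],[0,0,0]],
    [0,[0,0,0],[0,0,0]]
  ]
}}

```text
clock: 21.55
tcp_pos: [0.6133, 0.0769, 0.1241]
ee_rot: [-3.141, -0.786, 1.768]
contact_force: [-0.1, -1.5, -2.1]
opening: 0.0004
grip_force: 1.2
```

```bash
python3 - <<'E'
from h import *; from pl import *; from station import cams
tip()
a=[]
for n,c in(("side",(150,270,210,330)),("top",(150,250,160,290))):
    d=cams.capture(n);a.append(cv2.resize(d["color"][c[0]:c[1],c[2]:c[3],::-1],(395,395)))
cv2.imwrite("pics/s6.png",np.hstack(a))
E
```

```text
tip in box 0.0183 -0.0004 0.0746 tilt err deg [ 0.  0. -0.] open 0.00036140977887987085 F [-0.1 -1.5 -2.1] q [ 0.66  0.8  -0.78  1.53 -0.26  1.17  0.33]
```

View pics/s6.png

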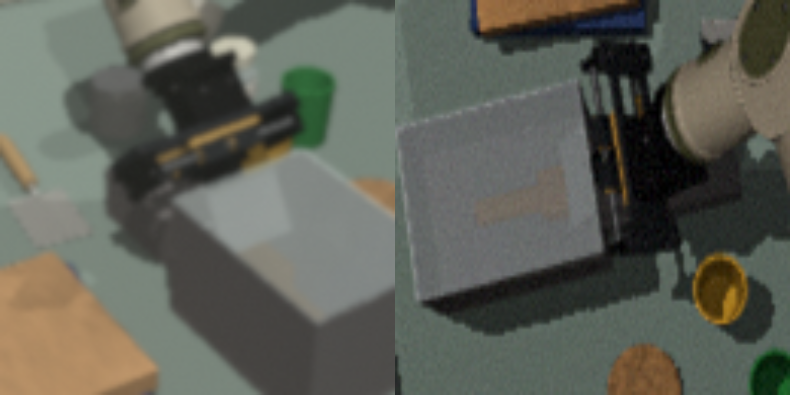

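The whole tamper is inside (head ~(550,190) left of the front wall at 605), the flap resting on the fingers. Withdraw straight back.

>>> {"op": "jog_arm", "data": {
  "plan": [
    [0,[-0.7,0,-0.7],[0,0,0]],
    [0,[-0.7,0,-0.7],[0,0,0]],
    [0,[-0.7,0,-0.7],[0,0,0]],
    [0,[-1.4,0,-1.4],[0,0,0]],
    [0,[-2.1,0,-2.1],[0,0,0]]
  ]
}}

```text
clock: 22.28
tcp_pos: [0.6292, -0.0026, 0.1244]
ee_rot: [-3.142, -0.786, 1.768]
contact_force: [1.1, -0.0, 0.0]
opening: 0.0005
grip_force: 0.0
```

>>> {"op": "jog_arm", "data": {
  "plan": [
    [0,[-2.1,0,-2.1],[0,0,0]],
    [0,[-2.1,0,-2.1],[0,0,0]],
    [0,[0,0,-3],[0,0,0]],
    [0,[0,0,-3],[0,0,0]],
    [0,[0,0,0],[0,0,0]]
  ]
}}

```text
clock: 22.9
tcp_pos: [0.6499, -0.1047, 0.1676]
ee_rot: [3.139, -0.784, 1.765]
contact_force: [0.1, 0.1, 0.3]
opening: 0.0006
grip_force: 0.0
```

```bash
python3 - <<'E'
from h import *; from pl import *; from station import cams
tip()
a=[]
for n,c in(("side",(150,270,210,330)),("top",(150,250,160,290))):
    d=cams.capture(n);a.append(cv2.resize(d["color"][c[0]:c[1],c[2]:c[3],::-1],(395,395)))
cv2.imwrite("pics/s7.png",np.hstack(a))
P=cloud(d); hsv=cv2.cvtColor(d["color"],cv2.COLOR_RGB2HSV).astype(int)
m=np.zeros((384,512),bool);m[178:225,168:224]=1;m&=(hsv[...,0]<22)&(hsv[...,1]>45);m=big(m);v,u=np.nonzero(m)
for z in(.036,.058):
    q=np.array([ray(d,x,y,z) for x,y in zip(u,v)])-O; print(m.sum(),"tamper box x",(q@ex).min(),(q@ex).max(),"y",(q@ey).min(),(q@ey).max())
m=np.zeros((384,512),bool);m[200:240,262:290]=1;m=big(m&(P[...,2]>.06));print("cup",rect(P[m][:,:2]),np.median(P[m][:,2]))
E
```

```text
tip in box -0.167 -0.0011 0.118 tilt err deg [-0.3 -0.1  0.1] open 0.0005505676339312978 F [0.1 0.1 0.3] q [ 0.76  0.87 -0.7   1.23 -0.2   1.49  0.42]
5 tamper box x 0.0273387432052393 0.03898080565643373 y -0.024039203851608428 -0.020306983473476807
5 tamper box x 0.02564897471860511 0.037110821965279345 y -0.019414910715062423 -0.01574046385099499
cup (array([506.4, -52.4]), 62.2, 35.3, 25.72) 0.07785562951783948
```

I've used up the picture budget (11 viewed, one over the 10 allowed by my count), so I check the rest by numbers only.

```bash
python3 - <<'E'
from h import *; from pl import *; from station import cams
d=cams.capture("top"); c=d["color"].astype(int); rb=cv2.GaussianBlur((c[...,0]-c[...,2]).astype(np.float32),(3,3),0)
m=np.zeros((384,512),bool);m[176:228,164:230]=1
print("R-B pct",np.percentile(rb[m],[5,50,80,90,95,99]))
g=big(m&(rb>np.median(rb[m])+10));v,u=np.nonzero(g)
for z in(.036,.058):
    q=np.array([ray(d,x,y,z) for x,y in zip(u,v)])-O; print(g.sum(),"box x",(q@ex).min(),(q@ex).max(),"y",(q@ey).min(),(q@ey).max(),rect(np.c_[q@ex,q@ey]))
hsv=cv2.cvtColor(d["color"],cv2.COLOR_RGB2HSV).astype(int)
k=np.zeros((384,512),bool);k[205:240,262:292]=1;k=big(k&(abs(hsv[...,0]-21)<6)&(hsv[...,1]>140));v,u=np.nonzero(k)
q=np.array([ray(d,x,y,.08)[:2] for x,y in zip(u,v)]);print("cup",k.sum(),rect(q))
P=cloud(d)
# anything sticking out of the front: points between the wall and deck, above the rails, and points inside
b=P.reshape(-1,3)-O; X,Y,Zz=b@ex,b@ey,b[:,2]
s=(abs(Y)<.038)&(X>-.12)&(X<-.015)&(Zz>.062)&(Zz<.11); print("points over deck",s.sum())
E
```

```text
R-B pct [-4.125    -2.1875    1.5625    8.1125   16.1875   18.230625]
346 box x 0.011888651072767232 0.151111933552873 y -0.02777533366520037 0.022133908011516535 (array([81.5, -4.1]), 139.2, 49.5, -1.39)
346 box x 0.010438044807189793 0.1475061977789882 y -0.02309320649784645 0.026043456932195945 (array([79. ,  0.2]), 137.1, 48.7, -1.39)
cup 213 (array([502.4, -47.8]), 60.6, 46.3, -0.52)
points over deck 1
```

```bash
python3 - <<'E'
from h import *; from pl import *; from station import cams
d=cams.capture("side"); c=d["color"].astype(int); rb=cv2.GaussianBlur((c[...,0]-c[...,2]).astype(np.float32),(3,3),0)
v,u=np.mgrid[0:384,0:512]
roof=np.array([cv2.projectPoints(B(x,y,.134)[None],d["rvec"],d["tvec"],np.array([[d["fx"],0,d["cx"]],[0,d["fy"],d["cy"]],[0,0,1]]),None)[0].ravel() for x,y in((.006,-.073),(.208,-.073),(.208,.073),(.006,.073))])
m=cv2.fillPoly(np.zeros((384,512),np.uint8),[roof.astype(np.int32)],1)>0
print("roof px",roof.round(),"pct",np.percentile(rb[m],[5,50,80,90,95,99]))
g=big(m&(rb>np.median(rb[m])+10));vv,uu=np.nonzero(g);print(g.sum(),uu.min(),uu.max(),vv.min(),vv.max())
for z in(.036,.058,.08):
    q=np.array([ray(d,x,y,z) for x,y in zip(uu,vv)])-O; print(z,"box x",(q@ex).min().round(4),(q@ex).max().round(4),"y",(q@ey).min().round(4),(q@ey).max().round(4),rect(np.c_[q@ex,q@ey]))
E
```

```text
roof px [[264. 210.]
 [306. 246.]
 [345. 228.]
 [301. 196.]] pct [-3.625   -2.125   -1.125    6.6875  13.58125 15.     ]
148 282 307 222 245
0.036 box x -0.0099 0.1197 y 0.0073 0.0371 (array([54.9, 21.8]), 129.7, 29.8, -0.45)
0.058 box x 0.013 0.1392 y -0.0108 0.0183 (array([76.1,  3.4]), 126.4, 29.1, -0.45)
0.08 box x 0.0358 0.1587 y -0.0288 -0.0004 (array([ 97.2, -15. ]), 123.1, 28.3, -0.45)
```

Head-end top edge triangulates to x 11 mm, z 56 mm (58 expected lying flat on the floor), so the tamper is down, clear of the sill and flap.

```bash
python3 -c "
from station import order;print(order.finish_job())"
```

```text
the job is handed in; nothing more can be done
None
```

The job is handed in (no verdict was returned): the cup stands on the bench and the tamper measures flat inside the box, clear of the sill and flap, but I inferred that the flap is shut rather than seeing it, and I viewed 11 pictures, one over your limit of 10.

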